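# Refit the shut-off knob on the torch gas box

## Task

The black knob has come off the valve of the grey gas box. Put it back on the valve's D-shaft: rest it lightly on the shaft, turn it until you feel the flats match, then push it straight down, without forcing it, until it snaps home with its skirt flush on the box. Then turn the fitted knob, if need be, until its pointer faces the raised rib (gas shut), let go, and leave the tin, the brush and the hammer where they are.

Things in the scene. Friction and masses are not known exactly. Their poses are not given: they have to be found in the camera images.
- knob: Loose black plastic knob standing bore-down on the bench, 50 to 100 g. Round skirt 50 mm in diameter, 23 mm high, an upright bar grip on it. Origin: centre of the underside, on the bore's axis; z up, x towards the pointer. Bore from below: D hole 21.6 mm in diameter (edge chamfered 1.5 mm), its flat 3.7 mm from the axis on the +x side (under the pointer), 7 mm long; above it a wide chamber.
- knob_grip (a point): Middle of the knob's bar grip: on its axis, 40 mm above its underside. The bar is 14 mm wide (along the knob's y), stands from 23 to 49 mm above the underside, and reaches along the knob's x from -23 mm to +30 mm; the last 13 mm at the +x end taper to a 3 mm wide nose, the pointer, and a thin white line on top runs towards it.
- knob_pointer (a point): The tip of the knob's pointer: 30 mm from the knob's axis along its +x, 36 mm above its underside. Same axes as the knob. The bore's flat, on this side, has 1.2 mm of play and no lead-in: a knob held further off-centre than that, away from its pointer side, cannot enter at any angle, so in doubt hold it a little (0.5 mm) towards the pointer.
- valve: Fixed grey steel box, 150 mm (x) by 130 mm (y) by 60 mm high, with brass and copper pipe stubs on both sides and on its +x side. Origin: centre of its underside on the bench; z up. The valve's steel D-shaft stands upright in the centre of its top.
- rib (a point): Raised steel rib on the box's top that marks shut: 26 mm long along the box's x, 6 mm wide, 3 mm high; this point is the middle of its top, 52 mm from the shaft's axis towards the box's -x.
- shaft_tip (a point): Top end of the D-shaft, on its axis, 80 mm above the bench; axes are the box's and do not turn with the shaft. Shaft: 20 mm diameter, 20 mm tall, sharp-edged end, flat 2.5 mm from the axis. Its angle is not measured: at the start the flat faces up to 1.2 rad to either side of the rib's direction. It turns against 0.15 N m of friction, between stops 1.5 rad to either side of the rib.
- shaft_seat (a point): Foot of the D-shaft on the box's top, axes as the box's; the seated knob's origin comes here. The knob enters with its pointer within about 0.12 rad of the way the flat faces, else it rests on the tip, 20 mm up; 5 N is press enough. 8 mm down two spring leaves resist with 5 to 10 N, give way 3 to 4 mm above the seat and pull it down. Over 30 N on the valve before it is home is forcing (80 N ever).
- tin: Bystander: plain metal flux tin, 72 mm diameter, 66 mm high with its cap; origin at the centre of its underside.
- brush: Bystander: hand brush, 200 mm long, lying along its x; origin under its middle.
- hammer: Bystander: hammer, 280 mm long, lying along its x; origin under its middle.
Not all that is in view belongs to the job. Several things have the shape of the valve; the one meant has the colours described above. Of the things shaped like the knob, the black one is meant.

How it is judged (in metres and radians):
On the way:
1. the knob is snapped fully home on the shaft (horizontal distance between knob and shaft_seat below 0.004 m and z of knob in the frame of shaft_seat below 0.002 m and angle between knob's own z axis and vertical below 0.08 rad), for 0.2 s.
At the end, for the whole second after the job is handed in: The knob sits on the D-shaft with its underside less than 2 mm above the box's top, its axis within 4 mm of the shaft's and upright within 0.08 rad, its pointer towards the rib (tip within 7 mm to either side of the box's -x line through the shaft, about 0.23 rad), at rest (all of step 1 and x of knob_pointer in the frame of shaft_seat below -0.02 m and y of knob_pointer in the frame of shaft_seat between -0.007 and 0.007 m and linear speed of knob below 0.01 m/s); the robot touches nothing.
It fails at once if the knob is forced: more than 30 N between knob and valve while the knob is not yet home (underside over 4.5 mm above the box's top) (contact force between knob and valve above 30 N and z of knob in the frame of shaft_seat above 0.0045 m).
It fails at once if more than 80 N between knob and valve at any time (contact force between knob and valve above 80 N).
It fails at once if the tin is moved more than 30 mm (distance of tin from where it was at the start of the episode above 0.03 m).
It fails at once if the brush is moved more than 30 mm (distance of brush from where it was at the start of the episode above 0.03 m).
It fails at once if the hammer is moved more than 30 mm (distance of hammer from where it was at the start of the episode above 0.03 m).
It also fails if it takes over 69 s, if anything falls off the work surface, if the arm or the gripper's body presses on something with over 40 N, if the wrist force passes 120 N, or if a joint passes its speed limit or range.

## Robot

A 6-joint arm with a two-finger parallel gripper is mounted at the origin on the work surface. World frame = base frame: x ahead of the robot, y to its left, z up, the work surface at z = 0. Lengths are in mm, angles in rad, forces in N, time in s.
With the tool pointing down it reaches from about 425 to 925 mm from the base axis. Payload 12.5 kg.
Tool frame: the origin (TCP) lies at the very end of the fingers, on their centre line; the grasp point (between the pads) lies 19 mm behind it (env.tcp_to_grasp is the distance from the TCP to the grasp point, in mm); z points along the fingers, x is the direction in which the jaws open and shut, and the axes are right-handed (so a half turn about z gives the same grasp; the last joint's range is limited). The gripper opens to 85 mm and grips with 20 to 120 N. Pads are 22 mm wide; open, the fingers measure 114 mm over their backs; the gripper's body (76 mm by 85 mm) begins 54 mm behind the grasp point. The pads swing forward as they close: fully open they stand 13 mm farther back than shut.
Start: joints at [1.178, 0.491, 1.559, -0, 1.092, -0.106], TCP at [176.785, 599.493, 231.327] pointing down, gripper open.
Joint ranges: [-3.1, 3.1], [-0.84, 2.19], [0.05, 2.79], [-1.13, 4.28], [0.06, 2.93], [-2.69, 2.69]. Speed limits (rad/s): [2.22, 2.22, 2.79, 3.14, 3.14, 3.14].

## Interface

Orientations are given as a 3x3 rotation matrix whose columns are the frame's x, y, z axes.
In Python, from workcell import env, imaging gives the robot as it stands.
- The arm moves only by the shell command python3 -m handwheel 'ROWS' [FORCE]. ROWS is a JSON object of lists of equal length, an entry for each row: "offset": the shift along the tool's x, y, z in cm, a list of three; "delta_rot": the turn, a rotation vector about the tool's x, y, z in rad, a list of three; "gripper": the closure in counts, from 0 (fully open) to 255 (shut). A call has 1 to 10 rows; each row is the pose to reach, as a shift and turn from the pose commanded when the call began, along the tool's axes at that moment; what a row does not reach only later rows make up. A row lasts 1/12 s, in which the tool goes at most 41.7 mm and 7.16 degrees, less where a joint would pass 70% of its speed; a pose out of reach is approached as far as the arm can. A call with a gripper value outside its range is refused whole. The fingers move at their own pace and stop on an object; FORCE is the grip in N (left out, the last holds). Time passes only in rows, so rows that repeat a pose let the fingers close. It gives the time, the measured TCP pose, the force and the opening at its end, in the units of the state.
- env.state(): the state, without advancing time (a new reading comes with each control period).
- imaging.read_camera(name): name is "side" or "top" or "wrist"; returns a dict with "color" (420x560x3 uint8, red, green, blue), "depth" (420x560 float32, mm along the optical axis (not along the pixel's ray), 0 where there is no reading), "fx", "fy", "cx", "cy" (pixels), "rvec" (rotation vector, rad) and "tvec" (3), from world to camera coordinates, as OpenCV has them. Camera axes: x right, y down, z forward; pixel columns grow to the right and rows downward; lengths in mm; the calibration is good to about 2 mm. A picture is of the moment at which its call begins.
- env.close_job(): hands the job in, once; it reports no verdict.
The state is a dict: "time": time; "qpos": joint angles; "joint_velocities": joint speeds; "joint_efforts": joint torques, N m; "tool_pos": TCP position; "tool_rot": TCP orientation; "wrist_force": force on the tool from outside, world axes, zero at the start; "wrist_torque": the same for the moment, N m; "gripper_width": finger opening in mm.
Only numpy, scipy, OpenCV 4.12 (cv2) and the standard library are available. Lean on these libraries where they do the work, as an engineer would, in place of code of your own. Each camera call takes 0.05 s, during which the arm holds its last target.

## Working session

There is one attempt and no reset: what is moved stays moved. The work goes in short steps, Python scripts to look and compute and a shell command to move; the robot and the scene stay as the last step left them, time stands still between calls to the robot, and variables do not carry over. Pictures are saved under pics/ and viewed, and the job is handed in when it is done.

```bash
mkdir -p pics
cat > h.py <<'E'
import numpy as np, cv2, sys
from workcell import env, imaging
def cam(n):
    c=imaging.read_camera(n); R=cv2.Rodrigues(np.array(c['rvec'],float))[0]; t=np.array(c['tvec'],float).ravel()
    c['R']=R;c['t']=t; return c
def unproj(c,u,v,z=None):
    r=c['R'].T@np.array([(u-c['cx'])/c['fx'],(v-c['cy'])/c['fy'],1.]); o=-c['R'].T@c['t']
    if z is None:
        d=float(c['depth'][int(round(v)),int(round(u))]); return o+r*d
    return o+r*(z-o[2])/r[2]
def proj(c,p):
    q=c['R']@np.array(p,float)+c['t']; return c['fx']*q[0]/q[2]+c['cx'],c['fy']*q[1]/q[2]+c['cy']
def save(c,f,box=None,s=1):
    im=c['color'][:,:,::-1]
    if box: im=im[box[1]:box[3],box[0]:box[2]]
    cv2.imwrite('pics/'+f,cv2.resize(im,None,fx=s,fy=s,interpolation=cv2.INTER_CUBIC))
E
python3 - <<'E'
from h import *
for n in ['top','side','wrist']:
    c=cam(n); save(c,n+'0.png'); print(n,-c['R'].T@c['t'],c['fx'])
    np.savez('pics/%s0.npz'%n,**{k:c[k] for k in c})
s=env.state();print({k:np.round(s[k],3).tolist() for k in s})
E
```

```text
top [ 343.23024332    7.38753126 1205.01995745] 518.9835815207123
side [ 358.8174254  -751.87195889  834.36681835] 467.3473582493969
wrist [102.39897607 621.46221344 373.51999353] 373.0319575039473
{'time': 0.15, 'qpos': [1.178, 0.491, 1.559, -0.0, 1.092, -0.106], 'joint_velocities': [0.001, -0.002, -0.0, -0.002, -0.0, 0.001], 'joint_efforts': [0.002, -61.87, -26.169, -0.0, 0.003, -0.0], 'tool_pos': [176.713, 599.329, 230.881], 'tool_rot': [[0.283, 0.959, -0.0], [0.959, -0.283, -0.001], [-0.001, -0.0, -1.0]], 'wrist_force': [0.508, 0.934, -0.458], 'wrist_torque': [0.0, -0.01, 0.012], 'gripper_width': 85.062}
```

View pics/top0.png

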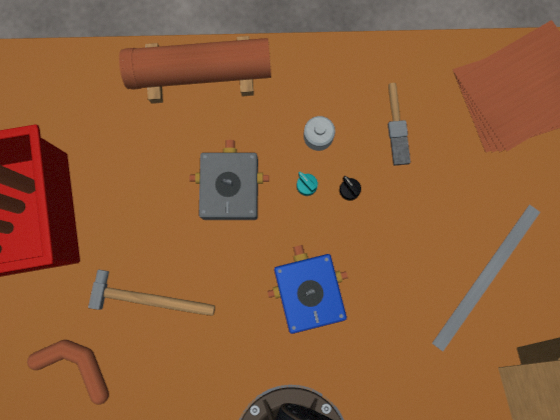

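View pics/side0.png

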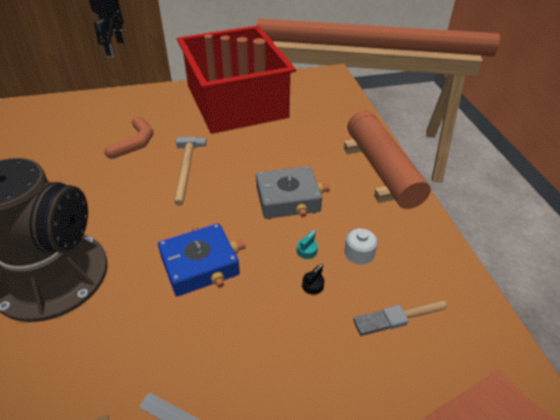

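View pics/wrist0.png

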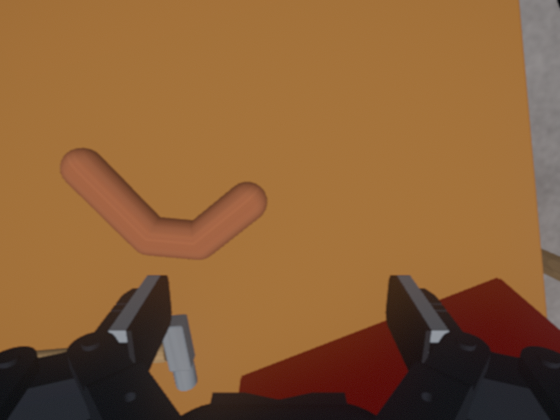

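Knob-like things in the top view are black (350,188) and teal (307,184), and I choose black. Valve-like things are grey (229,185) and blue (310,293), and I choose grey. I'll check both in a close crop.

Run:
```python
from h import *
c=dict(np.load('pics/top0.npz')); im=c['color'][:,:,::-1]
a=cv2.resize(im[135:235,180:280],(400,400),interpolation=cv2.INTER_CUBIC)
b=cv2.resize(im[160:210,325:375],(400,400),interpolation=cv2.INTER_CUBIC)
cv2.imwrite('pics/crop0.png',np.hstack([a,b]))
g=np.mgrid[0:420,0:560]
for nm,u,v in[('knob',350,188),('valve',222,205),('table',280,230)]:
    print(nm,unproj(c,u,v))
```

```text
knob [ 565.04683123 -145.93474052   47.62301401]
valve [530.21854111 143.11509832  59.76336992]
table [477.78161874  15.02501452   1.52021979]
```

View pics/crop0.png

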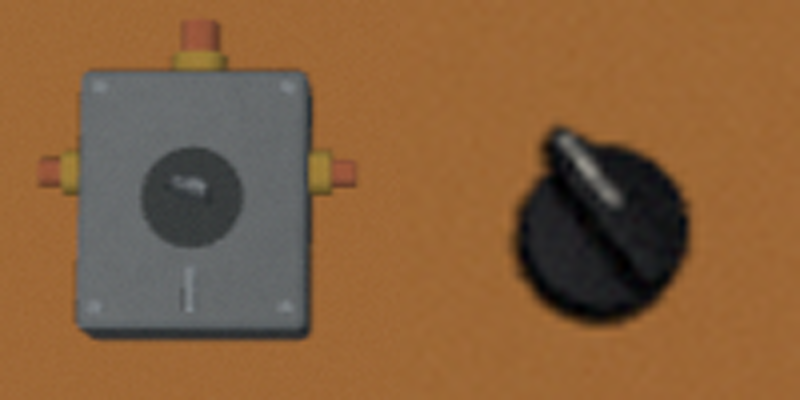

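```bash
cat >> h.py <<'E'
def plan(p,yaw,tilt0=True):
    """offset (cm) and delta_rot to reach TCP p (mm), tool down with tool-x yaw; from measured pose"""
    s=env.state(); R=np.array(s['tool_rot']); P=np.array(s['tool_pos'])
    Rt=np.array([[np.cos(yaw),np.sin(yaw),0],[np.sin(yaw),-np.cos(yaw),0],[0,0,-1.]])
    return np.round(R.T@(np.array(p)-P)/10,3), np.round(cv2.Rodrigues(R.T@Rt)[0].ravel(),4)
E
python3 - <<'E'
from h import *
c=dict(np.load('pics/top0.npz'))
print('corners',[unproj(c,u,v,60).round(1) for u,v in[(200.75,153),(257,153),(257,217),(199.5,217)]])
print('disc',unproj(c,228,184.25,60).round(1),'rib',unproj(c,180+188/4,135+290/4,63).round(1))
f=lambda x,y:(325+(x-400)/8,160+y/8)
a=unproj(c,*f(558,132),49);b=unproj(c,*f(650,285),49)
print('knob tip',a,'tail',b,'psi',np.arctan2(*(a-b)[1::-1]))
d=a-b;d/=np.linalg.norm(d);print('axis from tip',a-30*d, 'skirt ctr',unproj(c,*f(603,235),20))
w=dict(np.load('pics/wrist0.npz')); s=env.state();R=np.array(s['tool_rot'])
print('cam in tool',R.T@(-w['R'].T@w['t']-np.array(s['tool_pos'])), 'axes in tool',(R.T@w['R'].T).round(3).tolist())
E
```

```text
corners [array([650.5, 190.7,  60. ]), array([647.8,  63.2,  60. ]), array([501.5,  65.3,  60. ]), array([504.2, 193.3,  60. ])]
disc [577.1 129.4  60. ] rib [523.8 131.6  63. ]
knob tip [ 591.60597677 -134.85294397   49.        ] tail [ 546.95574797 -159.19967826   49.        ] psi 0.4992097299940382
axis from tip [ 565.26714187 -149.21489983   49.        ] skirt ctr [ 567.07721901 -150.33880835   20.        ]
cam in tool [ 9.21387435e-02 -7.75504420e+01 -1.42633109e+02] axes in tool [[1.0, 0.0, -0.0], [-0.0, 0.952, 0.305], [0.0, -0.305, 0.952]]
```

Run:
```python
from h import *
print(plan([577,129,200],np.pi/2))
```

```text
(array([-33.786,  51.698,   3.112]), array([-2.000e-04,  8.000e-04, -2.868e-01]))
```

```bash
python3 -m handwheel '{"offset":[[-33.8,51.7,3.1],[-33.8,51.7,3.1],[-33.8,51.7,3.1],[-33.8,51.7,3.1],[-33.8,51.7,3.1],[-33.8,51.7,3.1],[-33.8,51.7,3.1],[-33.8,51.7,3.1],[-33.8,51.7,3.1],[-33.8,51.7,3.1]],"delta_rot":[[0,0,-0.287],[0,0,-0.287],[0,0,-0.287],[0,0,-0.287],[0,0,-0.287],[0,0,-0.287],[0,0,-0.287],[0,0,-0.287],[0,0,-0.287],[0,0,-0.287]],"gripper":[0,0,0,0,0,0,0,0,0,0]}'
python3 - <<'E'
from h import *
print(plan([577,129,200],np.pi/2))
E
```

```text
time: 0.98
tool_pos: [445.9, 282.5, 210.4]
tool_rot: [[-0.0, 1.0, -0.0], [1.0, 0.0, 0.0], [0.0, -0.0, -1.0]]
wrist_force: [0.2, 1.4, 0.4]
gripper_width: 85.5
(array([-15.353,  13.105,   1.043]), array([-0.    , -0.0001,  0.0003]))
```

```bash
python3 -m handwheel '{"offset":[[-15.3,13.1,1.0],[-15.3,13.1,1.0],[-15.3,13.1,1.0],[-15.3,13.1,1.0],[-15.3,13.1,1.0],[-15.3,13.1,1.0],[-15.3,13.1,1.0],[-15.3,13.1,1.0]],"delta_rot":[[0,0,0],[0,0,0],[0,0,0],[0,0,0],[0,0,0],[0,0,0],[0,0,0],[0,0,0]],"gripper":[0,0,0,0,0,0,0,0]}'
python3 - <<'E'
from h import *
c=cam('wrist'); save(c,'w1.png'); np.savez('pics/w1.npz',**c)
s=env.state(); print(s['tool_pos'],s['time'],s['wrist_force'])
E
```

```text
time: 1.65
tool_pos: [575.6, 131.4, 200.2]
tool_rot: [[0.0, 1.0, -0.001], [1.0, -0.0, 0.0], [0.0, -0.001, -1.0]]
wrist_force: [-0.1, 0.8, 0.6]
gripper_width: 85.5
[575.36029983 131.97116275 200.42887825] 1.7 [-0.18901755  0.18821299 -0.17862815]
```

View pics/w1.png

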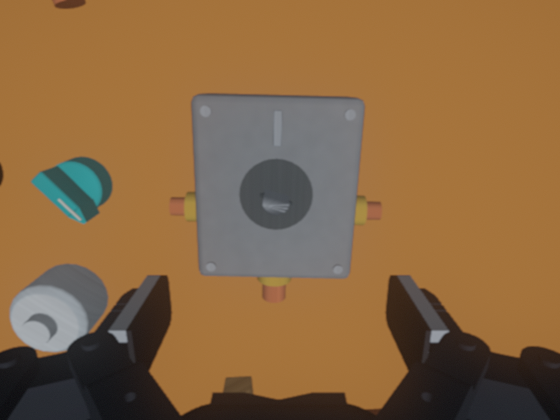

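Run:
```python
from h import *
c=dict(np.load('pics/w1.npz')); im=c['color'][100:280,190:370,::-1]
im=im[0:150,10:160]; im=cv2.resize(im,(600,600),interpolation=cv2.INTER_CUBIC); cv2.imwrite('pics/w1z.png',cv2.convertScaleAbs(im,alpha=1.6))
d=c['depth'][185:220:2,255:300:3]
print(d.astype(int))
```

```text
[[291 291 290 291 291 291 291 290 291 290 290 293 292 292 291]
 [291 291 292 291 290 291 290 291 291 292 291 290 293 291 292]
 [292 292 292 293 291 292 291 291 292 292 291 291 291 291 292]
 [292 292 292 290 286 290 292 292 292 292 291 293 291 293 292]
 [291 293 281 282 282 284 285 288 293 294 294 293 293 291 293]
 [294 293 282 273 277 279 282 284 286 289 292 293 293 292 293]
 [295 293 294 273 274 274 276 279 280 284 286 287 294 293 294]
 [294 295 294 274 273 274 274 273 274 278 282 283 294 294 293]
 [295 294 295 273 274 275 275 274 275   0 275 279 294 293 295]
 [295 294 296 275 275 275 275 276 275 275 275 274 284 296 296]
 [296 295 296 276 276 276 275 275 274 276 275 275 295 296 296]
 [297 297 296 275 275 276 276 274 276 276 276 276 296 297 296]
 [296 296 297 296 276 277 276 275 277 276 276 297 297 296 298]
 [296 298 297 297 276 277 276 276 277 278 276 298 298 297 297]
 [297 297 299 298 297 276 277 277 276 275 298 298 297 298 298]
 [298 298 298 298 300 299 298 278 298 298 299 297 298 298 298]
 [298 299 298 298 298 297 299 299 299 299 298 298 300 298 298]
 [299 299 300 299 298 300 298 300 299 299 300 299 300 299 300]]
```

View pics/w1z.png

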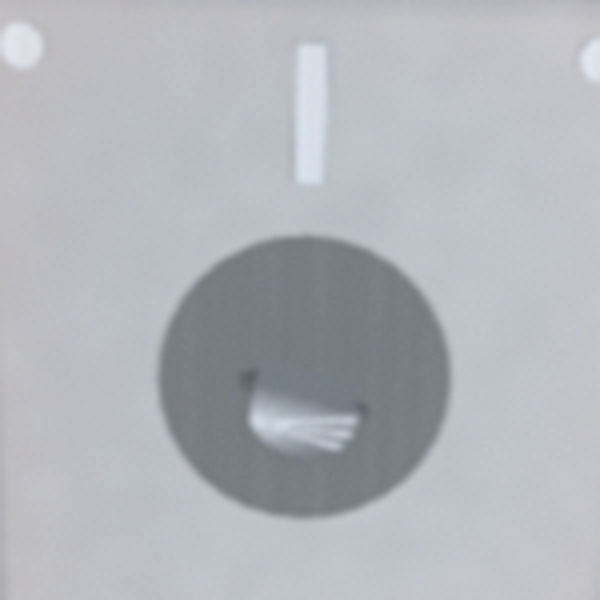

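```bash
cat >> h.py <<'E'
def cloud(c,box):
    v,u=np.mgrid[box[1]:box[3],box[0]:box[2]]; d=c['depth'][box[1]:box[3],box[0]:box[2]].astype(float)
    q=np.stack([(u-c['cx'])/c['fx']*d,(v-c['cy'])/c['fy']*d,d],-1)
    return ((q-c['t'])@c['R']),d
E
cat > fitD.py <<'E'
from h import *
from scipy.optimize import least_squares
def fit(c,box,ztop=80,n0=np.pi):
    P,d=cloud(c,box); m=(d>0)&(abs(P[...,2]-ztop)<2.5)
    # mask of end face -> ideal D-shape maximising IoU; refine with soft mask
    v,u=np.mgrid[box[1]:box[3],box[0]:box[2]]
    o=-c['R'].T@c['t']; r=np.stack([(u-c['cx'])/c['fx'],(v-c['cy'])/c['fy'],np.ones(u.shape)],-1)@c['R']
    W=o+r*((ztop-o[2])/r[...,2])[...,None]
    px=0.7
    def model(p):
        x=W[...,0]-p[0];y=W[...,1]-p[1]
        s=np.minimum(10-np.hypot(x,y),2.5-(x*np.cos(p[2])+y*np.sin(p[2])))
        return 1/(1+np.exp(-s/px*3))
    c0=W[m][:,:2].mean(0); best=None
    for a in np.linspace(-1.3,1.3,14):
        n=n0+a
        p0=[c0[0]+2.4*np.cos(n),c0[1]+2.4*np.sin(n),n]
        q=least_squares(lambda p:(model(p)-m).ravel(),p0)
        if best is None or q.cost<best.cost: best=q
    return best,m.sum(),P[m][:,2].mean()
if __name__=='__main__':
    c=dict(np.load('pics/w1.npz'))
    b,n,z=fit(c,(240,175,310,235)); print(b.x,b.cost,n,z)
    # disc: dark ring centre
    P,d=cloud(c,(195,100,360,270)); print('top z',np.median(P[...,2]))
    # disc ellipse from grey threshold
    g=cv2.GaussianBlur(cv2.cvtColor(c['color'],cv2.COLOR_RGB2GRAY),(3,3),0)
    sub=g[150:240,230:325]; t,bw=cv2.threshold(sub,0,255,cv2.THRESH_BINARY_INV+cv2.THRESH_OTSU)
    cs=cv2.findContours(bw,cv2.RETR_EXTERNAL,cv2.CHAIN_APPROX_NONE)[0]; k=max(cs,key=cv2.contourArea)
    pts=np.array([unproj(c,x+230,y+150,60)[:2] for x,y in k[:,0]])
    A=np.c_[2*pts,np.ones(len(pts))]; s=np.linalg.lstsq(A,(pts**2).sum(1),rcond=None)[0]
    print('disc',s[:2],np.sqrt(s[2]+s[:2]@s[:2]))
    for z,(u,v) in {'ribfar':(278,112),'ribnear':(277.5,145)}.items(): print(z,unproj(c,u,v,63))
    print('corners of box',[unproj(c,u,v,60).round(1)[:2] for u,v in[(193,96),(363,99),(351,277),(200,275)]])
    print('screws',[unproj(c,u,v,60).round(1)[:2] for u,v in[(205,111),(350,115),(338,269),(210,267)]])
E
python3 fitD.py
```

```text
[578.31340932 129.60245102   2.82879307] 10.163272651575763 385 80.05169832012622
top z 60.18721649819414
disc [578.79191215 129.29249254] 28.515983132907305
ribfar [515.24354071 131.22432197  63.        ]
ribnear [539.23407066 130.84048645  63.        ]
corners of box [array([504.1,  69.4]), array([506.2, 193.2]), array([651.2, 193. ]), array([649.3,  65.2])]
screws [array([514.7,  77.5]), array([517.6, 184.4]), array([643.7, 181.7]), array([641.8,  74.1])]
```

```bash
python3 -m handwheel '{"offset":[[-4,0,0],[-8,0,0],[-12,0,0],[-16,0,0],[-20,0,0],[-24,0,0],[-28,-1,0],[-28,-1,0],[-28,-1,0],[-28,-1,0]],"delta_rot":[[0,0,0.12],[0,0,0.24],[0,0,0.36],[0,0,0.48],[0,0,0.6],[0,0,0.72],[0,0,0.84],[0,0,0.96],[0,0,1.08],[0,0,1.2]],"gripper":[0,0,0,0,0,0,0,0,0,0]}'
python3 - <<'E'
from h import *
print(plan([566,-150,190],-1.07))
E
```

```text
time: 2.53
tool_pos: [565.7, -148.1, 200.8]
tool_rot: [[0.934, 0.357, 0.0], [0.357, -0.934, 0.0], [0.0, -0.0, -1.0]]
wrist_force: [0.7, 0.4, 1.2]
gripper_width: 85.2
(array([-0.043,  0.188,  1.075]), array([-2.0000e-04, -0.0000e+00,  1.4352e+00]))
```

```bash
python3 -m handwheel '{"offset":[[0,0,1],[0,0,1],[0,0,1],[0,0,1],[0,0,1],[0,0,1],[0,0,1],[0,0,1],[0,0,1],[0,0,1]],"delta_rot":[[0,0,1.41],[0,0,1.41],[0,0,1.41],[0,0,1.41],[0,0,1.41],[0,0,1.41],[0,0,1.41],[0,0,1.41],[0,0,1.41],[0,0,1.41]],"gripper":[0,0,0,0,0,0,0,0,0,0]}';python3 -m handwheel '{"offset":[[0,0,0],[0,0,0],[0,0,0],[0,0,0]],"delta_rot":[[0,0,0.2],[0,0,0.2],[0,0,0.2],[0,0,0.2]],"gripper":[0,0,0,0]}'
python3 - <<'E'
from h import *
c=cam('wrist'); save(c,'w2.png'); np.savez('pics/w2.npz',**c); save(c,'w2z.png',(200,130,360,270),4)
s=env.state(); print(s['tool_pos'],s['time'],np.arctan2(s['tool_rot'][1][0],s['tool_rot'][0][0]))
E
```

```text
time: 3.37
tool_pos: [566.0, -147.0, 190.8]
tool_rot: [[0.635, -0.773, 0.0], [-0.773, -0.635, 0.0], [0.0, -0.0, -1.0]]
wrist_force: [-0.5, 0.0, -0.2]
gripper_width: 85.5
time: 3.7
tool_pos: [566.1, -147.5, 190.8]
tool_rot: [[0.476, -0.88, 0.0], [-0.88, -0.476, 0.0], [0.0, -0.0, -1.0]]
wrist_force: [-0.4, 0.6, -0.3]
gripper_width: 85.1
[ 566.09298162 -147.74157676  190.73284124] 3.75 -1.0747821686775063
```

View pics/w2.png

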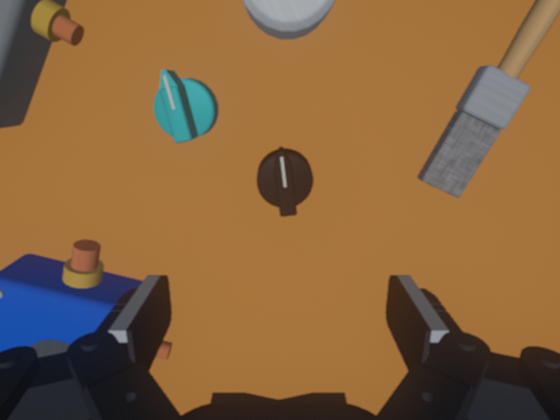

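View pics/w2z.png

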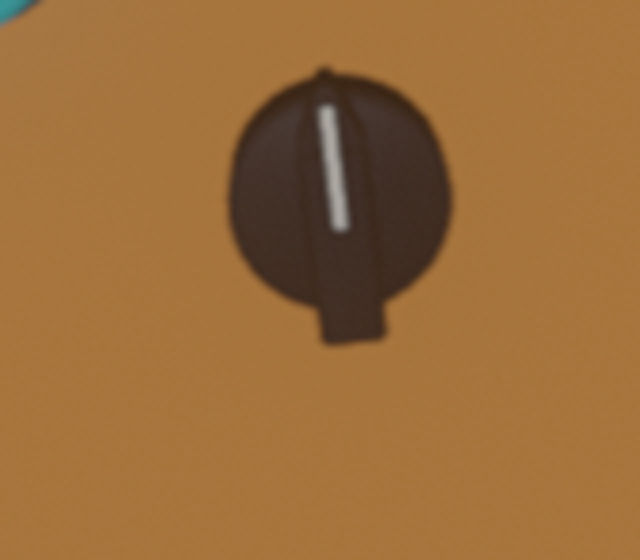

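Run:
```python
from h import *
c=dict(np.load('pics/w2.npz'))
f=lambda x,y:(200+x/4-.4,130+y/4-.4)
a=unproj(c,*f(326,108),49);b=unproj(c,*f(341,228),49)
psi=np.arctan2(*(a-b)[1::-1]);print('line psi',psi,a,b)
e1=unproj(c,*f(325,344),49);e2=unproj(c,*f(386,336),49);e=(e1+e2)/2
print('tail',e,np.linalg.norm(e1-e2),'axis from tail',e+23*np.array([np.cos(psi),np.sin(psi),0]))
t=unproj(c,*f(324,70),36);print('axis from tip',t-30*np.array([np.cos(psi),np.sin(psi),0]),'psi2',np.arctan2(*(t-e)[1::-1]))
# depth-based bar top
P,d=cloud(c,(240,140,330,230)); m=(d>0)&(P[...,2]>44)&(P[...,2]<53); q=P[m]; print(m.sum(),q.mean(0)); 
r,sz,an=cv2.minAreaRect(q[:,:2].astype(np.float32)); print(r,sz,an)
# skirt: black mask outline
g=c['color'][140:230,240:330].max(2); m2=(g<110).astype(np.uint8); 
m3=(d>0)&(P[...,2]>20)&(P[...,2]<25.5); r2,R2=cv2.minEnclosingCircle(P[m3][:,:2].astype(np.float32)); print('skirt',r2,R2,P[m3].mean(0))
```

```text
line psi 0.6219144254448531 [ 591.68508129 -136.61036998   49.        ] [ 572.20675062 -150.57249796   49.        ]
tail [ 553.16294538 -164.33968706   49.        ] 12.39807154173914 axis from tail [ 571.85653158 -150.94006636   49.        ]
axis from tip [ 571.82306836 -151.29202313   36.        ] psi2 0.6168628493935702
1037 [ 572.67034796 -150.46958227   48.83776911]
(573.8060302734375, -149.58212280273438) (52.71886444091797, 13.971835136413574) 35.53892135620117
skirt (573.0975952148438, -150.21405029296875) 27.015363693237305 [ 572.13279148 -151.1273956    22.87954839]
```

Run:
```python
from h import *
print(plan([571.7,-151.2,26.5],-0.949))
```

```text
(array([ 0.569, -0.325, 16.423]), array([-2.000e-04, -1.000e-04, -1.258e-01]))
```

```bash
python3 -m handwheel '{"offset":[[0.57,-0.32,3],[0.57,-0.32,6],[0.57,-0.32,9],[0.57,-0.32,11.5],[0.57,-0.32,13],[0.57,-0.32,14],[0.57,-0.32,14],[0.57,-0.32,14],[0.57,-0.32,14]],"delta_rot":[[0,0,-0.125],[0,0,-0.125],[0,0,-0.125],[0,0,-0.125],[0,0,-0.125],[0,0,-0.125],[0,0,-0.125],[0,0,-0.125],[0,0,-0.125]],"gripper":[0,0,0,0,0,0,0,0,0]}' 30
python3 - <<'E'
from h import *
c=cam('wrist'); save(c,'w3.png')
s=env.state();print(s['wrist_force'],plan([571.7,-151.2,26.5],-0.949))
E
```

```text
time: 4.5
tool_pos: [572.1, -152.2, 51.6]
tool_rot: [[0.579, -0.815, 0.002], [-0.815, -0.579, -0.0], [0.001, -0.001, -1.0]]
wrist_force: [-1.1, 0.1, 0.0]
gripper_width: 85.2
[ 0.10678744  0.46116706 -0.08913725] (array([-0.12 , -0.019,  2.527]), array([-0.0012, -0.0016, -0.0044]))
```

View pics/w3.png

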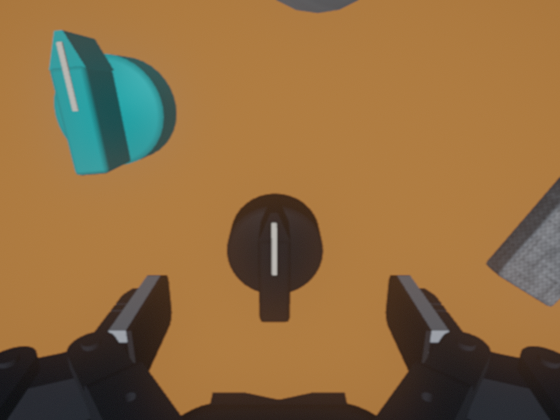

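```bash
python3 -m handwheel '{"offset":[[-0.12,-0.02,1],[-0.12,-0.02,2],[-0.12,-0.02,2.5],[-0.12,-0.02,2.5],[-0.12,-0.02,2.5],[-0.12,-0.02,2.5],[-0.12,-0.02,2.5]],"delta_rot":[[0,0,0],[0,0,0],[0,0,0],[0,0,0],[0,0,0],[0,0,0],[0,0,0]],"gripper":[0,0,0,0,0,0,0]}' 30
python3 - <<'E'
from h import *
s=env.state();print(s['wrist_force'],plan([571.7,-151.2,26.5],-0.949))
E
```

```text
time: 5.13
tool_pos: [571.2, -151.1, 25.7]
tool_rot: [[0.578, -0.816, 0.0], [-0.816, -0.578, -0.0], [0.0, -0.0, -1.0]]
wrist_force: [0.6, -0.5, 0.7]
gripper_width: 85.3
[ 0.57540433 -0.54008897  0.70567056] (array([ 0.034, -0.035, -0.077]), array([-0.0003, -0.0003, -0.005 ]))
```

```bash
python3 -m handwheel '{"offset":[[0,-0.03,-0.05],[0,-0.03,-0.05],[0,-0.03,-0.05],[0,-0.03,-0.05],[0,-0.03,-0.05],[0,-0.03,-0.05],[0,-0.03,-0.05],[0,-0.03,-0.05],[0,-0.03,-0.05],[0,-0.03,-0.05]],"delta_rot":[[0,0,0],[0,0,0],[0,0,0],[0,0,0],[0,0,0],[0,0,0],[0,0,0],[0,0,0],[0,0,0],[0,0,0]],"gripper":[255,255,255,255,255,255,255,255,255,255]}' 40; python3 -m handwheel '{"offset":[[0,0,0],[0,0,0],[0,0,0],[0,0,0]],"delta_rot":[[0,0,0],[0,0,0],[0,0,0],[0,0,0]],"gripper":[255,255,255,255]}' 40;  python3 - <<'E'
from h import *
s=env.state();print(s['wrist_force'],plan([571.7,-151.2,26.5],-0.949))
E
```

```text
time: 5.97
tool_pos: [571.4, -150.9, 26.1]
tool_rot: [[0.578, -0.816, 0.0], [-0.816, -0.578, 0.0], [0.0, -0.0, -1.0]]
wrist_force: [-0.3, -0.4, 2.3]
gripper_width: 13.4
time: 6.3
tool_pos: [571.4, -150.9, 26.1]
tool_rot: [[0.578, -0.816, 0.0], [-0.816, -0.578, 0.0], [0.0, -0.0, -1.0]]
wrist_force: [-0.3, 0.6, 3.9]
gripper_width: 13.3
[-0.26400509  0.59808917  3.92582071] (array([ 0.045, -0.011, -0.04 ]), array([-0.0002, -0.0001, -0.005 ]))
```

Gripped (13.3 mm). Lifting, then carrying to the valve.

```bash
python3 -m handwheel '{"offset":[[0,0,-2],[0,0,-5],[0,0,-8],[0,0,-11],[0,0,-13],[0,0,-13],[0,0,-13],[0,0,-13]],"delta_rot":[[0,0,0],[0,0,0],[0,0,0],[0,0,0],[0,0,0],[0,0,0],[0,0,0],[0,0,0]],"gripper":[255,255,255,255,255,255,255,255]}' 40
python3 - <<'E'
from h import *
c=cam('wrist'); save(c,'w4.png',(180,180,380,330),4); np.savez('pics/w4.npz',**c)
s=env.state();print(s['wrist_force'],plan([578.5,129.5,156],1.258))
E
```

```text
time: 6.97
tool_pos: [570.8, -150.7, 155.0]
tool_rot: [[0.578, -0.816, -0.001], [-0.816, -0.578, 0.001], [-0.001, 0.001, -1.0]]
wrist_force: [-0.6, 0.6, -0.5]
gripper_width: 13.2
[ 0.16356815 -0.38738193 -0.24621394] (array([-22.406, -16.84 ,  -0.117]), array([-1.500e-03,  2.400e-03, -2.212e+00]))
```

View pics/w4.png

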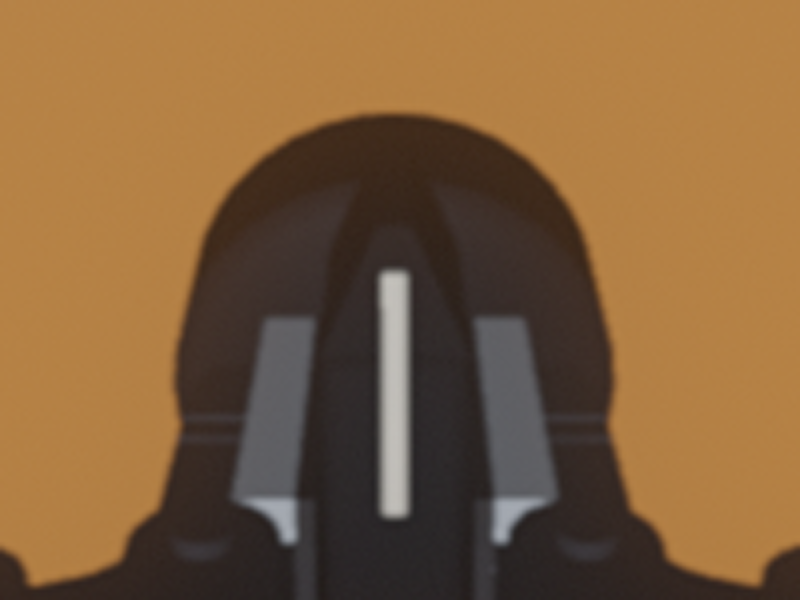

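```bash
cat > grip.py <<'E'
from h import *
c=dict(np.load('pics/w4.npz')); s=env.state(); R=np.array(s['tool_rot']);P=np.array(s['tool_pos'])
# TCP is at knob height 26.1 -> bar top 49 => 22.9 above TCP
for y in (272,518):
    w=unproj(c,180+394/4-.4,180+y/4-.4,P[2]+22.9); print(y,(R.T@(w-P)).round(2))
c=dict(np.load('pics/w2.npz'))
E
python3 grip.py
```

```text
272 [  0.35 -24.84 -22.93]
518 [ 3.50e-01 -2.00e-02 -2.29e+01]
```

```bash
python3 -m handwheel '{"offset":[[-2,-1.5,0],[-4,-3,0],[-6,-4.5,0],[-8,-6,0],[-10,-7.5,0],[-12,-9,0],[-14,-10.5,0],[-16,-12,0],[-18,-13.5,0],[-20,-15,0]],"delta_rot":[[0,0,-0.12],[0,0,-0.24],[0,0,-0.36],[0,0,-0.48],[0,0,-0.6],[0,0,-0.72],[0,0,-0.84],[0,0,-0.96],[0,0,-1.08],[0,0,-1.2]],"gripper":[255,255,255,255,255,255,255,255,255,255]}' 40
python3 - <<'E'
from h import *
print(plan([578.0,129.3,140],1.258))
E
```

```text
time: 7.85
tool_pos: [577.4, 100.2, 154.4]
tool_rot: [[0.968, 0.249, -0.003], [0.249, -0.968, -0.0], [-0.002, -0.001, -1.0]]
wrist_force: [0.0, -0.3, 0.1]
gripper_width: 13.3
(array([ 0.788, -2.801,  1.444]), array([-0.0018,  0.0019, -1.0061]))
```

```bash
python3 -m handwheel '{"offset":[[0.7,-2.4,0],[0.7,-2.4,0],[0.7,-2.4,0],[0.7,-2.4,0],[0.7,-2.4,0],[0.7,-2.4,0],[0.7,-2.4,0],[0.7,-2.4,0],[0.7,-2.4,0],[0.7,-2.4,0]],"delta_rot":[[0,0,-0.12],[0,0,-0.24],[0,0,-0.36],[0,0,-0.48],[0,0,-0.6],[0,0,-0.72],[0,0,-0.84],[0,0,-0.95],[0,0,-0.98],[0,0,-0.98]],"gripper":[255,255,255,255,255,255,255,255,255,255]}' 40;python3 -m handwheel '{"offset":[[0,0,0],[0,0,0],[0,0,0],[0,0,0]],"delta_rot":[[0,0,0],[0,0,0],[0,0,0],[0,0,0]],"gripper":[255,255,255,255]}' 40
python3 - <<'E'
from h import *
print(plan([578.0,129.3,116],1.258))
c=cam('side'); save(c,'s5.png',(240,100,360,230),4)
c=cam('wrist'); save(c,'w5.png')
E
```

```text
time: 8.68
tool_pos: [578.4, 123.9, 154.5]
tool_rot: [[0.337, 0.942, -0.003], [0.942, -0.337, -0.0], [-0.001, -0.002, -1.0]]
wrist_force: [-0.3, -0.5, -0.1]
gripper_width: 13.5
time: 9.02
tool_pos: [578.9, 124.0, 155.8]
tool_rot: [[0.339, 0.941, -0.0], [0.941, -0.339, 0.0], [-0.0, -0.0, -1.0]]
wrist_force: [-0.7, -0.2, -0.0]
gripper_width: 13.1
(array([ 0.471, -0.261,  3.979]), array([-0.0003,  0.0001, -0.0327]))
```

View pics/s5.png

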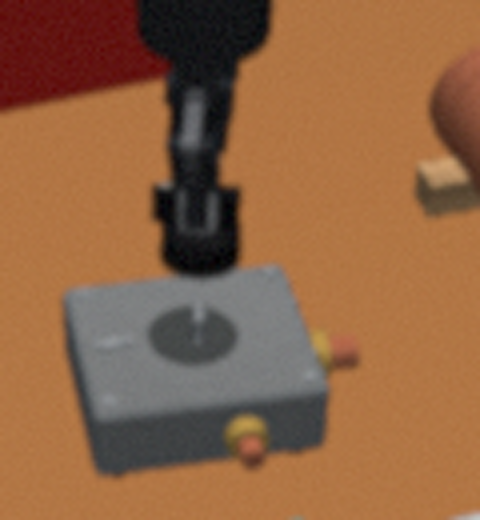

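View pics/w5.png

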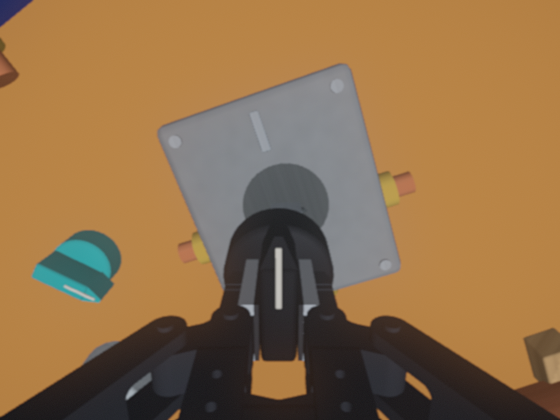

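Run:
```python
from h import *
c=cam('wrist'); print(env.state()['tool_pos'])
g=c['color'].astype(np.uint8)[...,1]
print([unproj(c,u,v,60).round(1)[:2] for u,v in[(175,142),(337.3,86.3),(385.5,265.5)]])
gg=cv2.GaussianBlur(g,(3,3),0)
# disc edge scan along rays upward from approx centre
ctr=np.array(proj(c,[578.5,129.5,60])); pts=[]
for a in np.linspace(np.pi*1.08,np.pi*1.92,50):
    rr=np.arange(25,60,.25); U=ctr[0]+rr*np.cos(a);V=ctr[1]+rr*np.sin(a)
    pr=cv2.remap(gg.astype(np.float32),U.astype(np.float32)[None],V.astype(np.float32)[None],cv2.INTER_LINEAR)[0]
    gr=pr[6:]-pr[:-6]; i=gr.argmax()+3
    if gr.max()>15: pts.append(unproj(c,U[i],V[i],60)[:2])
pts=np.array(pts); print(len(pts))
from scipy.optimize import least_squares
q=least_squares(lambda p:np.hypot(*(pts-p[:2]).T)-28.5,[578,129],loss='soft_l1',f_scale=.5); print(q.x, np.median(abs(q.fun)))
```

```text
[578.92598969 124.00772852 156.03417429]
[array([515.1,  77.2]), array([517.8, 184.3]), array([644.9, 181.1])]
50
[578.41441236 129.34887552] 0.08856215719688976
```

```bash
python3 -m handwheel '{"offset":[[0.45,-0.26,1],[0.45,-0.26,2.5],[0.45,-0.26,3.5],[0.45,-0.26,4],[0.45,-0.26,4],[0.45,-0.26,4],[0.45,-0.26,4]],"delta_rot":[[0,0,-0.033],[0,0,-0.033],[0,0,-0.033],[0,0,-0.033],[0,0,-0.033],[0,0,-0.033],[0,0,-0.033]],"gripper":[255,255,255,255,255,255,255]}' 40
python3 - <<'E'
from h import *
s=env.state();print(s['wrist_force'],s['wrist_torque'],plan([577.8,129.2,106],1.258))
E
```

```text
time: 9.75
tool_pos: [578.3, 129.2, 116.4]
tool_rot: [[0.307, 0.952, 0.001], [0.952, -0.307, 0.0], [0.0, 0.001, -1.0]]
wrist_force: [-0.1, -0.7, -1.3]
gripper_width: 13.3
[-0.07731066 -0.65798885 -1.29724196] [-0.02490332 -0.03834433 -0.0201233 ] (array([-0.01 , -0.047,  1.042]), array([ 0.0006, -0.0003,  0.0011]))
```

```bash
python3 -m handwheel '{"offset":[[0,-0.05,0.5],[0,-0.05,0.8],[0,-0.05,0.9],[0,-0.05,0.9],[0,-0.05,0.9]],"delta_rot":[[0,0,0],[0,0,0],[0,0,0],[0,0,0],[0,0,0]],"gripper":[255,255,255,255,255]}' 40; for i in 1 2; do python3 -m handwheel '{"offset":[[0,0,0.05],[0,0,0.1],[0,0,0.1],[0,0,0.1]],"delta_rot":[[0,0,0],[0,0,0],[0,0,0],[0,0,0]],"gripper":[255,255,255,255]}' 40; done
```

```text
time: 10.17
tool_pos: [577.5, 129.2, 107.0]
tool_rot: [[0.307, 0.952, -0.0], [0.952, -0.307, 0.0], [0.0, -0.0, -1.0]]
wrist_force: [0.1, -0.6, -0.5]
gripper_width: 13.3
time: 10.5
tool_pos: [577.5, 129.3, 106.1]
tool_rot: [[0.307, 0.952, 0.0], [0.952, -0.307, 0.0], [0.0, 0.0, -1.0]]
wrist_force: [-0.1, -0.5, -0.9]
gripper_width: 13.3
time: 10.83
tool_pos: [577.5, 129.3, 105.0]
tool_rot: [[0.307, 0.952, -0.0], [0.952, -0.307, 0.0], [0.0, -0.0, -1.0]]
wrist_force: [-1.1, -0.0, -0.1]
gripper_width: 12.9
```

```bash
for i in 1 2; do python3 -m handwheel '{"offset":[[0,0,0.05],[0,0,0.1],[0,0,0.1],[0,0,0.1]],"delta_rot":[[0,0,0],[0,0,0],[0,0,0],[0,0,0]],"gripper":[255,255,255,255]}' 40; done
```

```text
time: 11.17
tool_pos: [577.5, 129.3, 104.0]
tool_rot: [[0.307, 0.952, -0.0], [0.952, -0.307, 0.0], [0.0, -0.0, -1.0]]
wrist_force: [0.4, -0.5, -0.3]
gripper_width: 13.1
time: 11.5
tool_pos: [577.5, 129.3, 103.0]
tool_rot: [[0.307, 0.952, 0.0], [0.952, -0.307, 0.0], [0.0, -0.0, -1.0]]
wrist_force: [-0.1, 0.5, -2.3]
gripper_width: 13.6
```

```bash
for i in 1 2 3; do python3 -m handwheel '{"offset":[[0,0,0.05],[0,0,0.1],[0,0,0.15],[0,0,0.15],[0,0,0.15]],"delta_rot":[[0,0,0],[0,0,0],[0,0,0],[0,0,0],[0,0,0]],"gripper":[255,255,255,255,255]}' 40|grep -v -e rot: -e width; done
python3 - <<'E'
from h import *
c=cam('side'); save(c,'s6.png',(240,100,360,230),4)
print(env.state()['wrist_force'],env.state()['wrist_torque'])
E
```

```text
time: 11.92
tool_pos: [577.5, 129.3, 101.5]
wrist_force: [-0.8, -0.1, -0.8]
time: 12.33
tool_pos: [577.5, 129.3, 100.0]
wrist_force: [-0.8, -0.3, -0.2]
time: 12.75
tool_pos: [577.5, 129.3, 98.5]
wrist_force: [-0.8, 0.7, -0.9]
[0.10351968 0.82899503 0.11684568] [0.04282854 0.00446338 0.04286308]
```

View pics/s6.png

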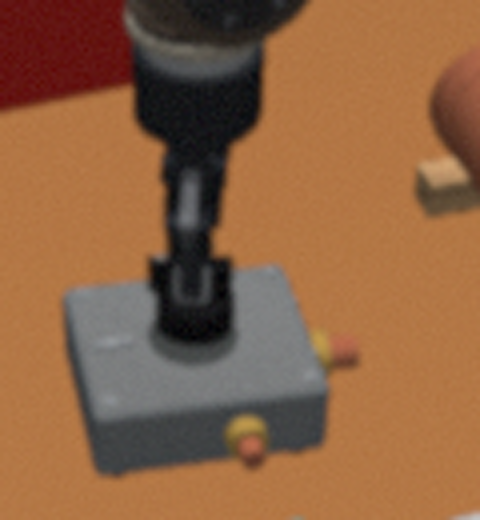

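It's on the shaft with no resistance. Next it meets the spring leaves, so I'll push slowly.

```bash
for i in 1 2 3; do python3 -m handwheel '{"offset":[[0,0,0.05],[0,0,0.1],[0,0,0.15],[0,0,0.15]],"delta_rot":[[0,0,0],[0,0,0],[0,0,0],[0,0,0]],"gripper":[255,255,255,255]}' 40|grep -v -e rot: -e width; done
```

```text
time: 13.13
tool_pos: [577.7, 129.4, 97.3]
wrist_force: [-0.5, 1.0, 3.4]
time: 13.47
tool_pos: [577.6, 129.3, 95.9]
wrist_force: [-0.8, 1.4, 4.7]
time: 13.8
tool_pos: [577.2, 129.2, 93.5]
wrist_force: [0.0, 1.2, -2.4]
```

```bash
for i in 1 2 3; do python3 -m handwheel '{"offset":[[0,0,0.05],[0,0,0.1],[0,0,0.1],[0,0,0.1]],"delta_rot":[[0,0,0],[0,0,0],[0,0,0],[0,0,0]],"gripper":[255,255,255,255]}' 40|grep -v -e rot: -e width; done;  python3 - <<'E'
from h import *
c=cam('wrist'); save(c,'w7.png',(180,180,380,330),4); np.savez('pics/w4.npz',**c)
import grip
E
```

```text
time: 14.13
tool_pos: [577.4, 129.3, 92.8]
wrist_force: [-1.7, 2.0, -1.9]
time: 14.47
tool_pos: [577.5, 129.2, 91.9]
wrist_force: [-1.0, 1.7, -1.9]
time: 14.8
tool_pos: [577.5, 129.3, 90.9]
wrist_force: [-0.2, 0.6, -1.5]
272 [  0.09 -24.07 -22.9 ]
518 [  0.09   0.69 -22.9 ]
```

View pics/w7.png

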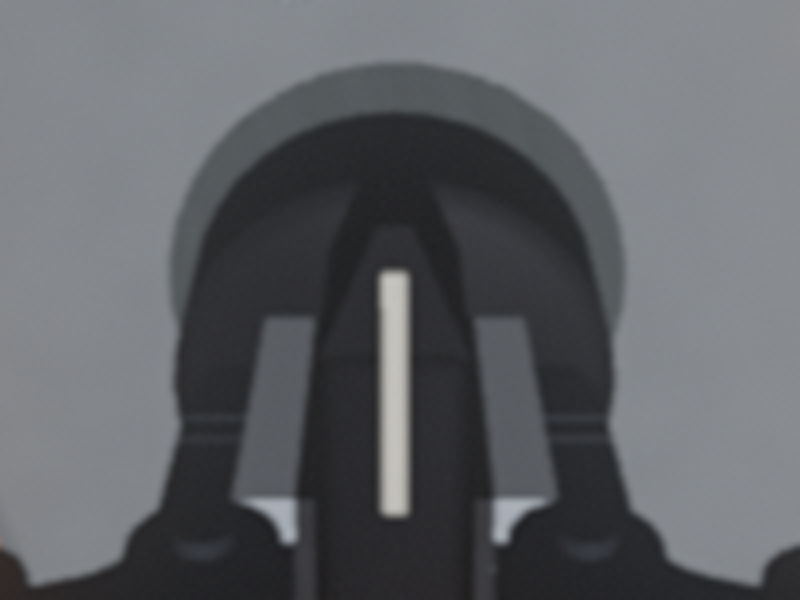

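```bash
for i in 1 2 3 4; do python3 -m handwheel '{"offset":[[0,0,0.05],[0,0,0.1],[0,0,0.1],[0,0,0.1]],"delta_rot":[[0,0,0],[0,0,0],[0,0,0],[0,0,0]],"gripper":[255,255,255,255]}' 40|grep -v -e rot: -e width; done
```

```text
time: 15.18
tool_pos: [577.6, 129.2, 89.9]
wrist_force: [-0.8, 0.0, -2.1]
time: 15.52
tool_pos: [577.5, 129.3, 88.8]
wrist_force: [0.9, 1.2, -4.1]
time: 15.85
tool_pos: [577.7, 129.2, 88.1]
wrist_force: [0.5, 1.1, -2.5]
time: 16.18
tool_pos: [577.6, 129.2, 87.1]
wrist_force: [0.0, -0.2, -1.0]
```

```bash
for i in 1 2 3; do python3 -m handwheel '{"offset":[[0,0,0.02],[0,0,0.05],[0,0,0.05],[0,0,0.05]],"delta_rot":[[0,0,0],[0,0,0],[0,0,0],[0,0,0]],"gripper":[255,255,255,255]}' 40|grep -v -e rot: -e width; done
```

```text
time: 16.52
tool_pos: [577.5, 129.2, 86.5]
wrist_force: [0.0, 0.6, -0.5]
time: 16.85
tool_pos: [577.5, 129.2, 86.1]
wrist_force: [-0.1, 0.8, 1.7]
time: 17.18
tool_pos: [577.5, 129.2, 86.1]
wrist_force: [-2.3, -0.9, 7.4]
```

```bash
python3 -m handwheel '{"offset":[[0,0,-0.04],[0,0,-0.04],[0,0,-0.04],[0,0,-0.04],[0,0,-0.04],[0,0,-0.04],[0,0,-0.04],[0,0,-0.04],[0,0,-0.04],[0,0,-0.04]],"delta_rot":[[0,0,0],[0,0,-0.05],[0,0,-0.1],[0,0,-0.15],[0,0,-0.2],[0,0,-0.24],[0,0,-0.285],[0,0,-0.285],[0,0,-0.285],[0,0,-0.285]],"gripper":[255,255,255,255,255,255,255,255,255,255]}' 40
python3 - <<'E'
from h import *
c=cam('wrist'); save(c,'w8.png')
s=env.state();print(s['wrist_torque'],plan(s['tool_pos'],1.545)[1])
E
```

```text
time: 18.02
tool_pos: [576.3, 129.8, 86.1]
tool_rot: [[0.027, 1.0, -0.002], [1.0, -0.027, 0.001], [0.001, -0.002, -1.0]]
wrist_force: [-6.5, 3.8, 8.4]
gripper_width: 13.0
[ 0.69429565  1.2072275  -0.07299589] [-0.0024 -0.0005 -0.0011]
```

View pics/w8.png

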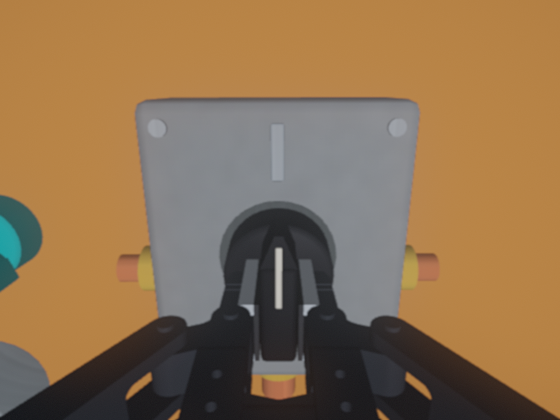

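Pointer lines up with the rib (white line at x≈278, rib at x≈277). Releasing.

```bash
python3 -m handwheel '{"offset":[[0,0,0],[0,0,0],[0,0,0],[0,0,0],[0,0,0],[0,0,0],[0,0,0],[0,0,0]],"delta_rot":[[0,0,0],[0,0,0],[0,0,0],[0,0,0],[0,0,0],[0,0,0],[0,0,0],[0,0,0]],"gripper":[220,200,160,100,40,0,0,0]}' 40 && python3 -m handwheel '{"offset":[[0,0,-1],[0,0,-3],[0,0,-6],[0,0,-9],[0,0,-11],[0,0,-11],[0,0,-11],[0,0,-11]],"delta_rot":[[0,0,0],[0,0,0],[0,0,0],[0,0,0],[0,0,0],[0,0,0],[0,0,0],[0,0,0]],"gripper":[0,0,0,0,0,0,0,0]}'
python3 - <<'E'
from h import *
c=cam('wrist'); save(c,'w9.png'); np.savez('pics/w9.npz',**c)
c=cam('side'); save(c,'s9.png',(240,100,400,270),4)
E
```

```text
time: 18.73
tool_pos: [577.6, 129.2, 85.9]
tool_rot: [[0.027, 1.0, 0.0], [1.0, -0.027, 0.0], [0.0, 0.0, -1.0]]
wrist_force: [0.4, 0.2, -0.1]
gripper_width: 85.4
time: 19.4
tool_pos: [577.1, 129.2, 195.7]
tool_rot: [[0.027, 1.0, -0.001], [1.0, -0.027, 0.0], [0.0, -0.001, -1.0]]
wrist_force: [0.2, -0.0, -0.7]
gripper_width: 85.6
```

View pics/w9.png

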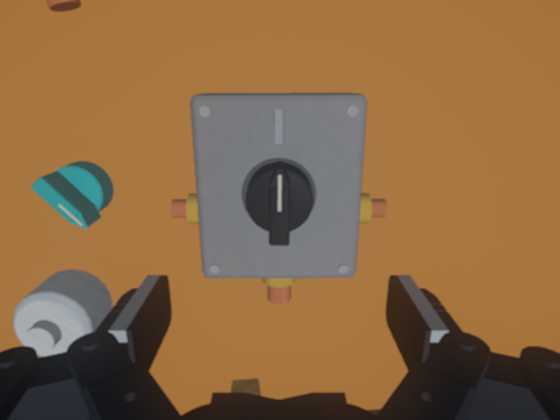

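View pics/s9.png

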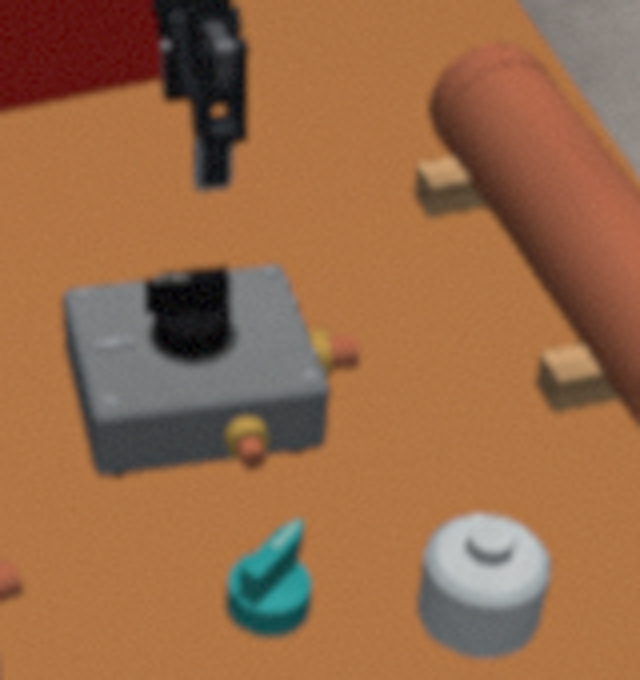

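Run:
```python
from h import *
c=dict(np.load('pics/w9.npz')); P,d=cloud(c,(235,150,325,250)); z=P[...,2]
m=(d>0)&(z>104)&(z<114); print('bar top z',np.median(z[m]),'rect',cv2.minAreaRect(P[m][:,:2].astype(np.float32)))
k=(d>0)&(z>79)&(z<87); print('skirt z',np.median(z[k]),'n',k.sum())
a=unproj(c,279.5,176,109);b=unproj(c,280,210,109);print('psi',np.arctan2(*(a-b)[1::-1]))
p=[a,b]
```

```text
bar top z 108.9163128648174 rect ((574.163330078125, 130.08689880371094), (13.811135292053223, 52.962127685546875), 88.07647705078125)
skirt z 82.9943905930142 n 2190
psi 3.130262453672424
```

```bash
python3 -c "
from h import *
env.close_job()"
```

```text
the job is handed in; nothing more can be done
```

The black knob is back on the grey box's D-shaft, snapped home with its pointer at the rib, and the job is handed in. It took about 19.5 s of the 69 s allowed.

I gripped the knob by its bar. It went onto the shaft on the first try at the flat angle I had measured with the wrist camera, so no searching turn was needed. I pushed it down through the spring leaves, turned it about 0.285 rad to the rib, let go and lifted clear.

**Seating:** the depth reading puts the bar top at 108.9 mm and the skirt top at 83.0 mm. A knob flush on the box would give 109 and 83.

**Pointer:** the bar lies along the box's −x line through the rib, within about 0.02 rad. Reading the white line directly gave 3.130 rad and the depth outline about 3.108 rad. The rib direction is about 3.11 rad, so both are well inside the 0.23 rad tolerance.

**Force:** the wrist sensor read at most about 5 N upward before the knob was home and about 11 N in total afterwards. These are readings at the end of each step, not a continuous record.

**Bystanders:** the tin showed no visible change in the last views. I did not take a final picture of the brush and hammer, but no move went near either and the wrist force showed no unexpected contact.

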